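# Turn a tile over against the turning stop

## Task

Turn the tile over on the bench without picking it up. Push it with your fingertips along the bench against the sloping front of the wooden stop until its far edge has climbed the stop and the tile leans there by itself at a steep angle; then, from behind the stop, push its raised edge back towards you so that the tile topples over and lies flat on the bench in front of the stop, ribbed back up. Do not pinch, lift or press hard on the tile, and leave the jar, the plaster block and the small cuff where they are.

Things in the scene. Friction and masses are not known exactly. Their poses are not given: they have to be found in the camera images.
- tile: Off-white flat tile, 80 mm (x) by 96 mm (y) by 12 mm thick, 0.10 to 0.20 kg, on the bench. Origin at the centre of its ribbed back (under it at the start); +z points out of the face with raised border and six-petalled flower (up at the start). Its x axis points towards the stop within 0.35 rad at the start, so a 96 mm edge faces the stop and the other faces away. Friction: bench about 0.6, stop 0.3.
- turning_stop: Low wooden stop, 160 mm wide (y), fixed. +x points from the tile's side to the far side, within 0.4 rad of straight away from the robot; +z up. Origin on the bench, middle of the toe of its sloping front, which rises ever steeper: (x, z) = (0, 0), (12, 10), (21, 22), (28, 34), (32, 46) mm. Top flat from x = 32 to 44 mm; behind, a foot strip 8 mm high to x = 69 mm, then free bench.
- stop_top (a point): Middle of the stop's top front edge, 46 mm high. With the tile's near lower edge pushed to 0 to 8 mm short of the stop's toe (farther, it wedges), the tile leans here by itself at 49 to 55 degrees, its raised edge 61 to 65 mm high and 13 mm beyond this point. The tile then turns about its near lower edge when the raised edge is pushed back and a little up.
- slip_jar: Bystander: white jar with a blue lid, diameter 65 mm, 92 mm high, standing left of the stop. Origin at the centre of its underside.
- plaster_block: Bystander: white plaster block, 45 mm (x) by 90 mm (y) by 30 mm high, lying right of the stop. Origin at the centre of its underside.
- cuff_5: Bystander: small white saddle-shaped casting, 46 x 36 x 15 mm, lying left of the tile. Origin at the centre of its underside.
There are look-alikes about, which are no part of the job. There is more than one size of the tile; the one meant has the size given above.

How it is judged:
On the way:
1. the tile leans on the stop, let go, its far edge raised (angle between tile's own z axis and vertical between 0.75 and 1.45 rad and contact force between tile and turning_stop above 0.05 N and contact force between tile and the fingers below 0.02 N and x of tile in the frame of turning_stop below 0.04 m), for 0.3 s.
At the end, for the whole second after the job is handed in: The tile lies at rest, turned over (face down within about 5 degrees), flat on the bench in front of the stop: its centre 20 to 160 mm before the toe and within 90 mm of the stop's middle line (angle between tile's own z axis and vertical above 3.05 rad and height (world z) of tile between 0.008 and 0.016 m and x of tile in the frame of turning_stop between -0.16 and -0.02 m and y of tile in the frame of turning_stop between -0.09 and 0.09 m and linear speed of tile below 0.01 m/s and angular speed of tile below 0.05 rad/s); the robot touches nothing.
It fails at once if the tile is lifted or carried (its back's centre more than 70 mm above the bench) (height (world z) of tile above 0.07 m).
It fails at once if the tile is pinched or pressed hard (over 35 N from the fingers) (contact force between tile and the fingers above 35 N).
It fails at once if the jar is moved by more than 20 mm (distance of slip_jar from where it was at the start of the episode above 0.02 m).
It fails at once if the plaster block is moved by more than 20 mm (distance of plaster_block from where it was at the start of the episode above 0.02 m).
It fails at once if the small cuff is moved by more than 20 mm (distance of cuff_5 from where it was at the start of the episode above 0.02 m).
It also fails if it takes over 51 s, if anything falls off the work surface, if the arm or the gripper's body presses on something with over 40 N, if the wrist force passes 120 N, or if a joint passes its speed limit or range.

## Robot

A 6-joint arm with a two-finger parallel gripper is mounted at the origin on a cart in front of the work surface, level with it; the furniture and walls round the work are solid. World frame = base frame: x ahead of the robot, y to its left, z up, the work surface at z = 0. Lengths are in m, angles in rad, forces in N, time in s.
With the tool pointing down it reaches from about 0.375 to 0.9 m from the base axis. Payload 3.1 kg.
Tool frame: the origin (TCP) lies midway between the tips of the shut fingers; the grasp point (between the pads) lies 19 mm behind it; z points along the fingers, y is the line along which they close (so a half turn about z gives the same grasp; the last joint's range is limited). The gripper opens to 85 mm and grips with 20 to 120 N. Pads are 22 mm wide; open, the fingers measure 114 mm over their backs; the gripper's body (76 mm by 85 mm) begins 54 mm behind the grasp point. The pads swing forward as they close: fully open they stand 13 mm farther back than shut.
Start: joints at [0.93, 0.527, 1.433, -0, 1.181, -0.178], TCP at [0.278, 0.56, 0.197] pointing down, gripper open.
Joint ranges: [-3.08, 3.08], [-0.75, 2.2], [0.22, 2.44], [-1.43, 4.57], [0, 2.65], [-2.85, 2.85]. Speed limits (rad/s): [2.79, 2.79, 3.14, 3.14, 3.14, 3.14].

## Interface

Orientations are given as a unit quaternion [x, y, z, w].
In Python, from station import manip gives the robot as it stands.
- The arm moves only by the tool step_arm, never from a script. Its argument "targets" is text: rows parted by semicolons, each of 4 numbers parted by spaces: the shift along the tool's x, y, z in mm, then the turn about the tool's z in degrees. A call has 1 to 12 rows; each row is the pose to reach, as a shift and turn from the pose commanded when the call began, along the tool's axes at that moment; what a row does not reach only later rows make up. A row lasts 1/10 s, in which the tool goes at most 50 mm and 8.59 degrees, less where a joint would pass 70% of its speed; a pose out of reach is approached as far as the arm can. A call with a gripper value outside its range is refused whole. "gripper" is the closure, from 0 (fully open) to 1 (shut), set as the call begins (left out, the last holds). The fingers move at their own pace and stop on an object; "squeeze" is the grip in N (left out, the last holds). Time passes only in rows, so rows that repeat a pose let the fingers close. It gives the time, the measured TCP pose, the force, the opening and the grip force at its end, in the units of the state.
- manip.sense(): the state, without advancing time (a new reading comes with each control period).
- manip.snapshot(name): name is "scene" or "top" or "wrist"; returns the picture (384x512x3 uint8, red, green, blue); there is no depth.
- manip.get_calibration(name): a dict with "fov_y" (degrees; the focal length in pixels is half the picture's height over the tangent of half this angle, whatever the lens; pixels are square), "cx", "cy" (the principal point, pixels), "extrinsics" (4x4, takes a point from camera to world coordinates); the wrist camera has in their place "tool_from_camera" (4x4, takes a point from camera to tool coordinates, whose origin is the TCP and whose axes are the flange's). Camera axes: x right, y down, z forward; pixel columns grow to the right and rows downward; lengths in m; the calibration is good to about 2 mm. A picture is of the moment at which its call begins: read the wrist's pose just before it. get_calibration takes no time and is no camera call.
- manip.sign_off(): hands the job in; it is judged then, once.
Trained networks look in the newest picture that a camera, given by its name, has taken for a name from the list of things; names that differ only in an ending like _2 or _b are one class to them, and where a whole thing is asked for, a point or a joint stands for the part that bears it (a point fixed in the world has none). Each returns a list of dicts, best first, with "p" (0 to 1); they miss things now and then, are a little off and sometimes report something else, mostly with a low value. They report only what shows in the picture. A call takes as long as a camera call. They do not tell look-alikes from the thing itself.
- manip.recognise(camera, query): "position" ([column, row] in pixels, amid what is visible of it).
- manip.masks_of(camera, query): "pixels" (384x512 bool, what is visible of it) and "position" ([column, row] in pixels, amid what is visible of it).
- manip.mark_of(camera, query): "position" ([column, row] in pixels: a listed point, or the origin of a listed thing).
The state is a dict: "t": time; "q": joint angles; "qd": joint speeds; "tau": joint torques, N m; "tcp_pos": TCP position; "tool_rot": TCP orientation; "force": force on the tool from outside, world axes, zero at the start; "ft_torque": the same for the moment, N m; "finger_gap": opening from 0.0 (shut) to 1.0 (fully open); "gripper_force": force on a finger pad.
Only numpy, scipy, OpenCV 4.12 (cv2) and the standard library are available. Lean on these libraries where they do the work, as an engineer would, in place of code of your own. Each camera call takes 0.05 s, during which the arm holds its last target. There are 200 camera calls.

## Working session

There is one attempt and no reset: what is moved stays moved. The work goes in short steps, Python scripts to look and compute and a tool call to move; the robot and the scene stay as the last step left them, time stands still between calls to the robot, and variables do not carry over. Pictures are saved under pics/ and viewed, at most 11 in all, crops included, and the job is handed in when it is done.

Besides the shell and the picture viewer there is one more tool, called after "Emit:" as name(argument=value, ...) on one line, values as JSON. step_arm: Moves the arm, as the interface text tells. Its arguments: {"type":"object","properties":{"targets":{"type":"string"},"gripper":{"type":"number"},"squeeze":{"type":"number"}},"required":["targets"]}

```bash
mkdir -p pics
cat > h.py <<'E'
from station import manip
import numpy as np, cv2
from scipy.spatial.transform import Rotation as R
def cal(n):
    c=manip.get_calibration(n); f=192/np.tan(np.radians(c["fov_y"])/2)
    if n=="wrist":
        s=manip.sense(); T=np.eye(4); T[:3,:3]=R.from_quat(s["tool_rot"]).as_matrix(); T[:3,3]=s["tcp_pos"]
        E=T@np.array(c["tool_from_camera"])
    else: E=np.array(c["extrinsics"])
    return f,c["cx"],c["cy"],E
def w(C,px,z=0):
    f,cx,cy,E=C; d=E[:3,:3]@np.array([(px[0]-cx)/f,(px[1]-cy)/f,1]); o=E[:3,3]
    return o+d*(z-o[2])/d[2]
def pix(C,p):
    f,cx,cy,E=C; q=E[:3,:3].T@(np.array(p)-E[:3,3]); return np.array([cx+f*q[0]/q[2],cy+f*q[1]/q[2]])
def save(n,im): cv2.imwrite(f"pics/{n}.png",im[:,:,::-1])
E
python3 - <<'E'
from h import *
s=manip.sense(); print(s["t"],s["tcp_pos"],s["tool_rot"])
a=manip.snapshot("scene"); b=manip.snapshot("top")
save("scene0",a); save("top0",b)
for n in("top","scene"):
    C=cal(n); print(n,C[0],C[3][:3].round(3).tolist())
    for q in("tile","turning_stop","stop_top","slip_jar","plaster_block","cuff_5"):
        for m in manip.mark_of(n,q)[:4]:
            print(q,round(m["p"],2),np.round(m["position"]),w(C,m["position"],.046 if q=="stop_top" else 0).round(3))
print(manip.sense()["t"])
E
```

```text
0.0 [0.27796751 0.55888531 0.19560231] [ 2.28846995e-01  9.73461758e-01 -1.03047121e-03 -4.42806562e-04]
top 378.478908736846 [[0.005, -0.995, 0.096, 0.548], [-1.0, -0.006, -0.004, 0.149], [0.004, -0.096, -0.995, 0.912]]
tile 0.79 [239. 132.] [0.792 0.19  0.   ]
tile 0.56 [249. 244.] [0.516 0.163 0.   ]
turning_stop 0.84 [245. 212.] [0.593 0.174 0.   ]
turning_stop 0.73 [248. 244.] [0.518 0.165 0.   ]
stop_top 0.92 [247. 194.] [0.633 0.168 0.046]
slip_jar 0.83 [188. 191.] [0.644 0.311 0.   ]
slip_jar 0.73 [246. 210.] [0.598 0.171 0.   ]
plaster_block 0.86 [312. 196.] [0.634 0.012 0.   ]
plaster_block 0.7 [248. 195.] [0.636 0.167 0.   ]
cuff_5 0.62 [189. 245.] [0.514 0.306 0.   ]
scene 436.8318467493402 [[-0.81, -0.447, 0.38, 0.299], [-0.586, 0.609, -0.535, 0.622], [0.008, -0.656, -0.755, 0.743]]
tile 0.91 [184. 192.] [ 0.794  0.194 -0.   ]
turning_stop 0.68 [262. 228.] [0.595 0.171 0.   ]
stop_top 0.73 [252. 207.] [0.623 0.167 0.046]
slip_jar 0.55 [202. 264.] [0.641 0.311 0.   ]
plaster_block 0.95 [286. 179.] [0.63  0.024 0.   ]
cuff_5 0.6 [255. 298.] [0.514 0.308 0.   ]
0.7
```

View pics/top0.png

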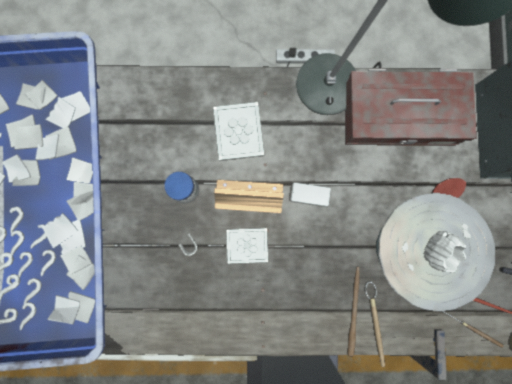

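View pics/scene0.png

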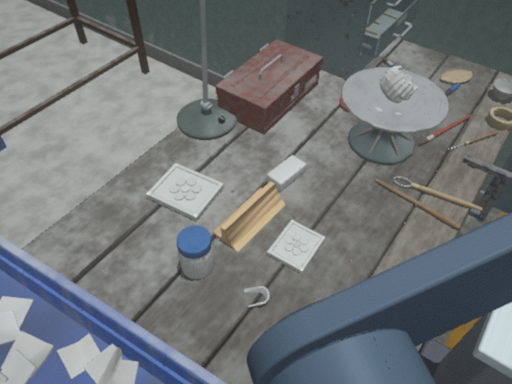

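Candidates for the tile: the one at top (239,132), behind the stop and about 112×130 mm, and the one at top (248,245), before the stop and about 80×96 mm. I choose the second. The jar is at (180,186), the block at (311,195) and the cuff at (189,245). Next I measure the edges and check one crop.

Run:
```python
from h import *
b=manip.snapshot("top"); C=cal("top")
for q,z in(("tile",.012),("turning_stop",.0),("plaster_block",.03),("slip_jar",.092),("cuff_5",0.01)):
    for m in manip.masks_of("top",q)[:3]:
        p=m["pixels"].astype(np.uint8)
        c,_=cv2.findContours(p,0,2); c=max(c,key=cv2.contourArea)
        W=np.array([w(C,x,z)[:2] for x in c[:,0]],np.float32)*1000
        r=cv2.minAreaRect(W); print(q,round(m["p"],2),np.round(m["position"]),np.round(r[0]),np.round(r[1]),round(r[2],1))
g=cv2.resize(b[160:280,160:340],(720,480),interpolation=cv2.INTER_CUBIC); save("crop",g)
print(manip.sense()["t"])
```

```text
tile 0.92 [247. 244.] [514. 168.] [82. 97.] 0.3
tile 0.75 [239. 131.] [791. 191.] [137. 113.] 6.7
turning_stop 0.61 [244. 199.] [633. 165.] [168.  72.] 87.2
turning_stop 0.19 [183. 189.] [655. 327.] [71. 80.] 0.3
plaster_block 0.89 [313. 196.] [635.  20.] [90. 47.] 81.5
slip_jar 0.94 [183. 187.] [643. 308.] [66. 75.] 0.3
cuff_5 0.59 [184. 250.] [501. 313.] [35. 14.] 58.3
1.0
```

View pics/crop.png

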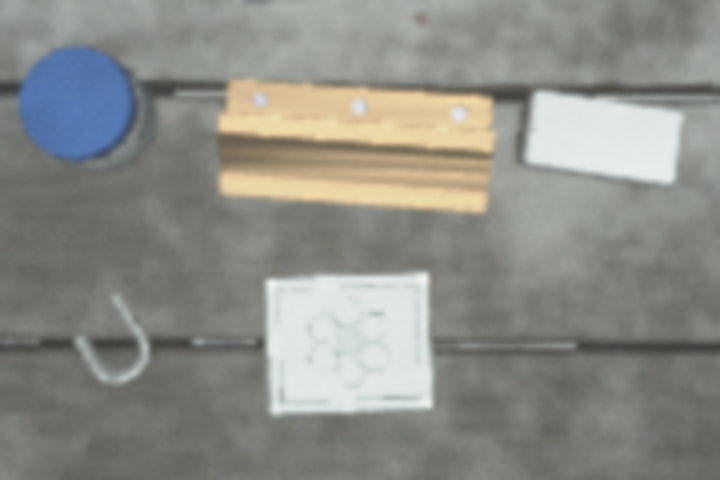

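The crop shows the small tile, face up, at about (350,342) in the crop. The stop's toe runs from (220,192) to (487,212), and the hook-like cuff lies clear to the left. The choice is confirmed.

Run:
```python
from h import *
C=cal("top")
P=lambda x,y,z:(w(C,(160+x/4-.4,160+y/4-.4),z)*1000).round(1)
print("toe",P(220,192,0),P(487,212,0)); print("topfront",P(221,114,.046)if 0 else P(219,133,.046),P(494,152,.046))
print("foot back",P(231,80,.008),P(492,97,.008))
print("tile",[P(*p,.012)[:2].tolist() for p in((267,280),(428,272),(432,407),(272,414))])
s=manip.sense();M=R.from_quat(s["tool_rot"]).as_matrix();print(M.round(4).tolist(),s["tcp_pos"])
```

```text
toe [603.9 246.3   0. ] [592.8  85.2   0. ]
topfront [635.1 242.5  46. ] [625.   84.4  46. ]
foot back [671.  239.9   8. ] [661.6  82.7   8. ]
tile [[551.2, 216.4], [556.4, 121.1], [477.4, 118.5], [472.9, 212.4]]
[[-0.8952, 0.4456, -0.0], [0.4456, 0.8952, 0.0], [0.0, 0.0, -1.0]] [0.27842807 0.55953301 0.19661986]
```

Emit:
step_arm(targets="-30 -25 0 -2; -65 -54 0 -5; -100 -84 0 -8; -135 -113 0 -11; -170 -142 0 -14; -205 -171 0 -17; -240 -200 0 -20; -270 -226 20 -22.7; -300 -251 50 -22.7; -325 -272 80 -22.7; -325 -272 115 -22.7; -325 -272 140 -22.7", gripper=0.4)

```text
t: 2.2
tcp_pos: [0.4486, 0.1698, 0.0551]
tool_rot: [0.034, 0.999, -0.0, -0.0]
force: [-0.6, 1.3, 0.0]
finger_gap: 0.599
gripper_force: 0.0
```

```bash
cat > st.py <<'E'
from h import *
O=np.array([598.3,165.8]);ex=np.array([.998,-.066]);ey=np.array([.066,.998])
def st():
    s=manip.sense();M=R.from_quat(s["tool_rot"]).as_matrix();d=np.array(s["tcp_pos"])[:2]*1000-O
    print("t",round(s["t"],2),"tcp",(np.array(s["tcp_pos"])*1000).round(1),"stop xy",round(d@ex,1),round(d@ey,1),"toolx",M[:,0].round(3),"tooly",M[:,1].round(3),"F",np.round(s["force"],1),"gap",round(s["finger_gap"],2))
E
python3 - <<'E'
from st import *
st(); im=manip.snapshot("wrist"); save("w1",im); print(manip.get_calibration("wrist"))
E
```

```text
t 2.2 tcp [448.6 169.8  55.1] stop xy -149.7 -5.8 toolx [-0.998  0.069  0.001] tooly [ 0.069  0.998 -0.   ] F [-0.6  1.3  0. ] gap 0.6
{'fov_y': 70.48441967689222, 'cx': 251.75873038512975, 'cy': 194.05069889559664, 'tool_from_camera': array([[-1.13202539e-03, -9.52766631e-01, -3.03701276e-01,
         7.68571699e-02],
       [ 9.99999200e-01, -1.24988510e-03,  1.93691433e-04,
        -1.29710705e-05],
       [-5.64134435e-04, -3.03700814e-01,  9.52767284e-01,
        -1.78670582e-01],
       [ 0.00000000e+00,  0.00000000e+00,  0.00000000e+00,
         1.00000000e+00]])}
```

View pics/w1.png

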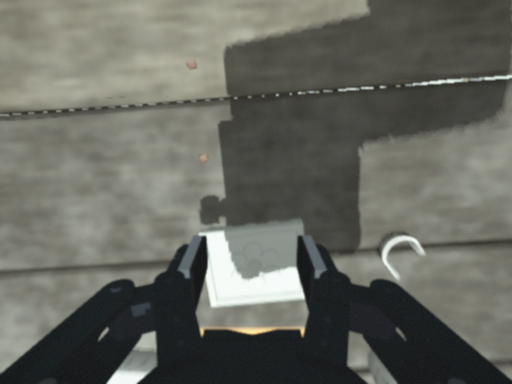

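The fingers (about (195,260) and (310,260)) straddle the tile's middle, with its near edge at row ~230 running between them. Nothing is in the way, so I lower.

Emit:
step_arm(targets="0 2 20 0; 0 2 40 0; 0 2 47 0; 0 2 50 0; 0 2 51 0; 0 2 52 0; 0 2 53 0; 0 2 53 0")

```text
t: 3.05
tcp_pos: [0.4486, 0.1733, 0.0041]
tool_rot: [0.033, 0.999, 0.0, 0.0]
force: [0.6, -0.1, 0.8]
finger_gap: 0.601
gripper_force: 0.0
```

Emit:
step_arm(targets="0 0 1 0; 0 0 2 0; 0 0 3 0; 0 0 3 0")

```text
t: 3.45
tcp_pos: [0.4482, 0.1732, 0.0004]
tool_rot: [0.033, 0.999, -0.0, -0.0]
force: [-1.0, 0.2, -0.8]
finger_gap: 0.597
gripper_force: 0.0
```

Emit:
step_arm(targets="0 0 1 0; 0 0 2 0; 0 0 2 0")

```text
t: 3.75
tcp_pos: [0.4482, 0.1732, -0.0016]
tool_rot: [0.033, 0.999, -0.0, -0.0]
force: [-0.8, 0.5, 0.9]
finger_gap: 0.603
gripper_force: 0.0
```

Emit:
step_arm(targets="-5 0 0 0; -10 0 0 0; -15 0 0 0; -20 0 0 0; -25 0 0 0; -30 0 0 0; -35 0 0 0; -40 0 0 0; -45 0 0 0; -50 0 0 0; -50 0 0 0")

```text
t: 4.85
tcp_pos: [0.4994, 0.1699, -0.0013]
tool_rot: [0.033, 0.999, 0.0, 0.001]
force: [0.5, 0.4, -1.1]
finger_gap: 0.599
gripper_force: 0.0
```

Run:
```python
from st import *
st(); im=manip.snapshot("top"); save("t2",cv2.resize(im[160:280,160:340],(720,480),interpolation=cv2.INTER_CUBIC))
```

```text
t 4.85 tcp [499.4 169.9  -1.3] stop xy -98.9 -2.4 toolx [-0.998  0.066 -0.001] tooly [0.066 0.998 0.   ] F [ 0.5  0.4 -1.1] gap 0.6
```

View pics/t2.png

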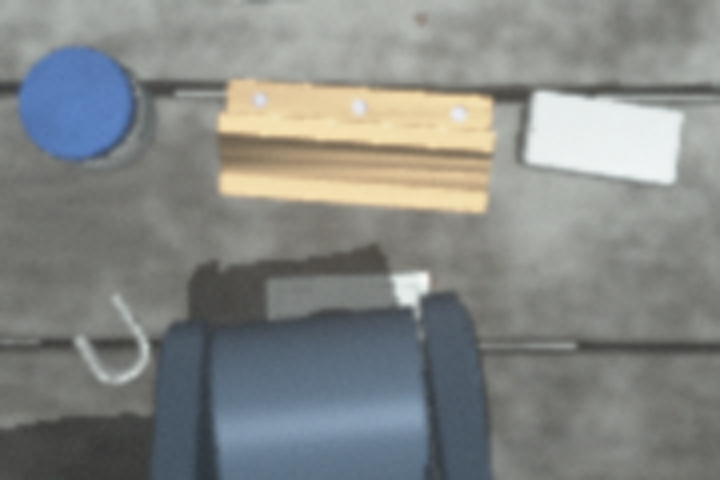

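The tile's far edge is still at row ~275, so it has not moved. I'll look with the wrist camera at where the tips are.

Run:
```python
from st import *
im=manip.snapshot("wrist"); im2=manip.snapshot("scene")
a=cv2.resize(im[180:384,120:392],(680,510)); b=im2[180:330,200:400]
save("w2",np.hstack([cv2.resize(im[200:384,140:372],(460,366)),cv2.resize(b,(340,255)).repeat(1,0)[:255].__class__((366,340,3),dtype=np.uint8)*0+np.pad(cv2.resize(b,(340,255)),((0,111),(0,0),(0,0)))]))
C=cal("wrist")
for p in((.499,.17,0),(.475,.165,.012),(.555,.165,.012)): print(pix(C,p))
```

```text
[252.02551858 222.94070094]
[241.7663792  196.55629883]
[250.30617987 300.58162293]
```

View pics/w2.png

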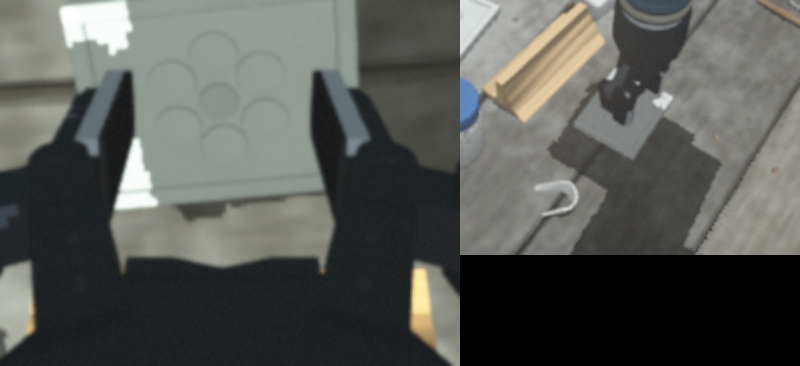

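The fingers hover above the tile: the tips sit about 12 mm higher than the TCP at this opening. I go back, lower further by probing, and push again.

Emit:
step_arm(targets="0 0 -10 0; 15 0 -10 0; 35 0 -10 0; 55 0 -10 0; 55 0 0 0; 55 0 2 0; 55 0 3 0; 55 0 4 0; 55 0 4 0")

```text
t: 5.9
tcp_pos: [0.4443, 0.1735, -0.0055]
tool_rot: [0.033, 0.999, 0.0, 0.0]
force: [0.3, 0.8, 0.1]
finger_gap: 0.602
gripper_force: 0.0
```

Emit:
step_arm(targets="0 0 1 0; 0 0 2 0; 0 0 3 0; 0 0 3 0")

```text
t: 6.3
tcp_pos: [0.4433, 0.1735, -0.0085]
tool_rot: [0.033, 0.999, -0.0, -0.0]
force: [-1.0, 1.2, -0.2]
finger_gap: 0.596
gripper_force: 0.0
```

Emit:
step_arm(targets="0 0 1 0; 0 0 1 0; 0 0 1 0")

```text
t: 6.6
tcp_pos: [0.4433, 0.1735, -0.0094]
tool_rot: [0.033, 0.999, -0.0, -0.0]
force: [1.4, 0.7, 0.2]
finger_gap: 0.602
gripper_force: 0.0
```

Emit:
step_arm(targets="-6 0 0 0; -12 0 0 0; -16 0 0 0; -20 0 0 0; -25 0 0 0; -30 0 0 0; -35 0 0 0; -40 0 0 0; -45 0 0 0; -50 0 0 0; -55 0 0 0; -60 0 0 0")

```text
t: 7.8
tcp_pos: [0.5036, 0.1696, -0.0094]
tool_rot: [0.033, 0.999, -0.0, -0.0]
force: [0.2, -0.9, 0.1]
finger_gap: 0.601
gripper_force: 0.0
```

Run:
```python
from st import *
st(); im=manip.snapshot("top"); C=cal("top")
m=manip.masks_of("top","tile")
for x in m[:2]:
  p=np.argwhere(x["pixels"]); print(x["p"],x["position"],p.min(0),p.max(0))
for a in(-98.9+11+80,-93+91): print(pix(C,np.r_[(O+ex*a)/1000,.012]))
save("t3",cv2.resize(im[160:280,160:340],(720,480),interpolation=cv2.INTER_CUBIC))
```

```text
t 7.8 tcp [503.6 169.6  -9.4] stop xy -94.7 -2.5 toolx [-0.998  0.066  0.   ] tooly [ 0.066  0.998 -0.   ] F [ 0.2 -0.9  0.1] gap 0.6
0.94 [236.4, 131.9] [101 213] [161 263]
0.55 [246.5, 229.5] [228 227] [235 266]
[247.62367912 213.15222227]
[247.80609759 210.67879822]
```

View pics/t3.png

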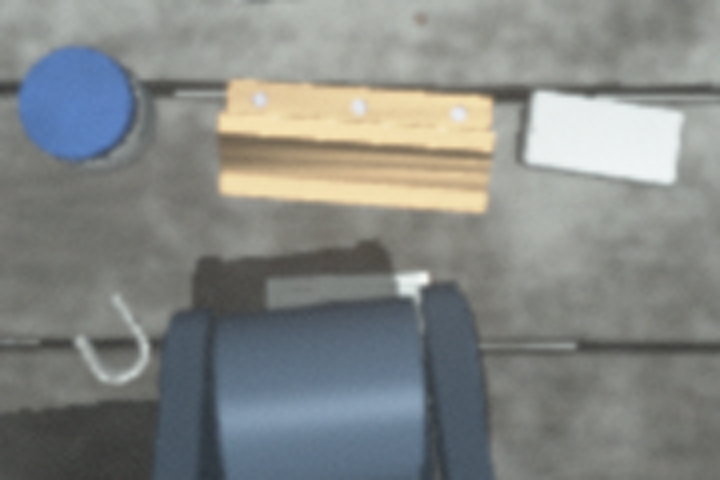

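The tile is still in place, far edge at row ~278. From the wrist picture's geometry (finger spacing and tip row) the tips are about 40 mm above the TCP plane. I go back and probe downward for the bench by force.

Emit:
step_arm(targets="20 0 0 0; 40 0 0 0; 60 0 0 0; 60 0 2 0; 60 0 4 0; 60 0 5 0; 60 0 6 0; 60 0 6 0")

```text
t: 8.7
tcp_pos: [0.4443, 0.1735, -0.0156]
tool_rot: [0.033, 0.999, 0.0, 0.0]
force: [-0.0, -0.3, 0.2]
finger_gap: 0.595
gripper_force: 0.0
```

Run:
```python
from st import *
st(); im=manip.snapshot("wrist"); save("w4",cv2.resize(im[180:384,120:392],(680,510)))
```

```text
t 8.7 tcp [444.3 173.5 -15.6] stop xy -154.2 -2.5 toolx [-0.998  0.066 -0.001] tooly [0.066 0.998 0.   ] F [-0.  -0.3  0.2] gap 0.6
```

View pics/w4.png

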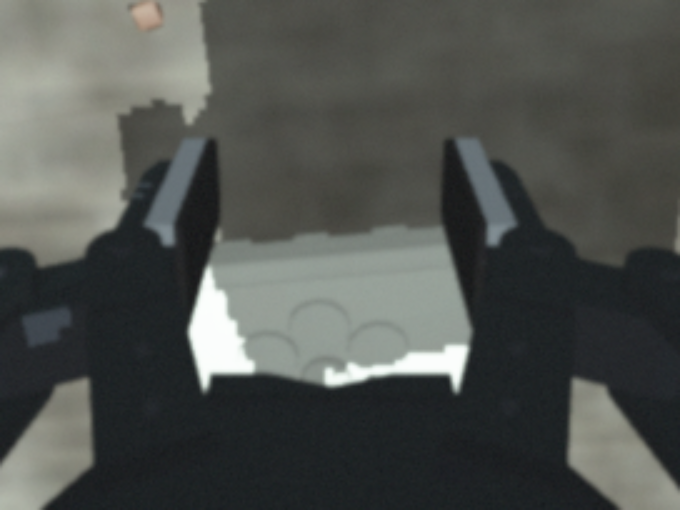

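The tips show at crop row ~138 and the tile's near edge at row ~235, still below and ahead. There is no bench contact yet, so I keep probing down.

Emit:
step_arm(targets="0 0 1 0; 0 0 2 0; 0 0 3 0; 0 0 4 0; 0 0 5 0; 0 0 6 0; 0 0 6 0")

```text
t: 9.45
tcp_pos: [0.4432, 0.1735, -0.0215]
tool_rot: [0.033, 0.999, -0.0, -0.0]
force: [0.3, 0.1, -0.0]
finger_gap: 0.601
gripper_force: 0.0
```

Emit:
step_arm(targets="0 0 1 0; 0 0 2 0; 0 0 3 0; 0 0 4 0; 0 0 5 0; 0 0 6 0; 0 0 6 0")

```text
t: 10.15
tcp_pos: [0.4433, 0.1735, -0.0275]
tool_rot: [0.033, 0.999, -0.0, -0.0]
force: [0.6, 0.1, -1.0]
finger_gap: 0.6
gripper_force: 0.0
```

Emit:
step_arm(targets="0 0 1 0; 0 0 2 0; 0 0 3 0; 0 0 4 0; 0 0 5 0; 0 0 6 0; 0 0 6 0")

```text
t: 10.85
tcp_pos: [0.4433, 0.1735, -0.0335]
tool_rot: [0.033, 0.999, -0.0, -0.0]
force: [0.3, -0.4, 0.1]
finger_gap: 0.597
gripper_force: 0.0
```

Emit:
step_arm(targets="0 0 1 0; 0 0 2 0; 0 0 3 0; 0 0 4 0; 0 0 4 0")

```text
t: 11.35
tcp_pos: [0.4433, 0.1735, -0.0375]
tool_rot: [0.033, 0.999, -0.0, -0.0]
force: [-0.0, 0.4, 0.8]
finger_gap: 0.602
gripper_force: 0.0
```

Emit:
step_arm(targets="0 0 1 0; 0 0 2 0; 0 0 3 0; 0 0 3 0")

```text
t: 11.75
tcp_pos: [0.4434, 0.1735, -0.038]
tool_rot: [0.033, 0.999, 0.0, 0.001]
force: [-3.3, -0.2, 23.6]
finger_gap: 0.6
gripper_force: 11.8
```

Bench contact comes at TCP z ≈ −38 mm, so that is the effective tip offset. I raise 5 mm (tips ~2 mm above the bench) and push again.

Emit:
step_arm(targets="0 0 -3 0; 0 0 -5 0; -8 0 -5 0; -16 0 -5 0; -20 0 -5 0; -25 0 -5 0; -30 0 -5 0; -35 0 -5 0; -40 0 -5 0; -45 0 -5 0; -50 0 -5 0; -55 0 -5 0")

```text
t: 12.95
tcp_pos: [0.4986, 0.1699, -0.0354]
tool_rot: [0.033, 0.999, 0.0, -0.0]
force: [-0.3, -0.7, -0.4]
finger_gap: 0.6
gripper_force: 0.2
```

Run:
```python
from st import *
st(); im=manip.snapshot("wrist"); C=cal("wrist"); 
for n in ("wrist","top"):
  if n=="top": C=cal(n); manip.snapshot(n)
  for x in manip.masks_of(n,"tile")[:2]:
    c,_=cv2.findContours(x["pixels"].astype(np.uint8),0,2); c=max(c,key=cv2.contourArea)
    W=np.array([w(C,p,.012)[:2]*1000-O for p in c[:,0]]); S=np.c_[W@ex,W@ey]
    print(n,round(x["p"],2),S.min(0).round(),S.max(0).round())
```

```text
t 12.95 tcp [498.6 169.9 -35.4] stop xy -99.7 -2.5 toolx [-0.998  0.066  0.   ] tooly [0.066 0.998 0.   ] F [-0.3 -0.7 -0.4] gap 0.6
wrist 0.88 [-93. -36.] [-44.  30.]
top 0.86 [-69. -55.] [-7. 41.]
top 0.79 [115. -27.] [265. 101.]
```

Run:
```python
from st import *
a=manip.snapshot("top")[180:280,190:310]; b=manip.snapshot("wrist")[180:384,120:392]
save("c5",np.hstack([cv2.resize(a,(360,300)),cv2.resize(b,(400,300))]))
```

```text
(no output)
```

View pics/c5.png

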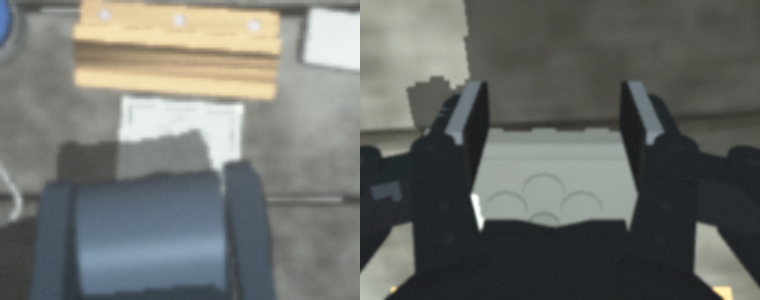

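The tile is now square to the stop, with its far edge just short of the toe (top crop rows 96–100). I push on up the slope.

Emit:
step_arm(targets="-4 0 0 0; -8 0 0 0; -12 0 0 0; -16 0 0 0; -20 0 0 0; -24 0 0 0; -28 0 0 0; -32 0 0 0; -36 0 0 0; -40 0 0 0")

```text
t: 14.25
tcp_pos: [0.5384, 0.1673, -0.0355]
tool_rot: [0.033, 0.999, -0.0, -0.0]
force: [-2.9, -0.5, -0.9]
finger_gap: 0.595
gripper_force: 0.7
```

Emit:
step_arm(targets="-3 0 0 0; -6 0 0 0; -9 0 0 0; -12 0 0 0; -15 0 0 0; -18 0 0 0; -21 0 0 0; -24 0 0 0; -27 0 0 0; -30 0 0 0; -30 0 0 0")

```text
t: 15.35
tcp_pos: [0.5689, 0.1653, -0.0353]
tool_rot: [0.033, 0.999, 0.0, 0.001]
force: [-0.2, -0.9, -0.1]
finger_gap: 0.601
gripper_force: 0.0
```

Run:
```python
from st import *
st(); im=manip.snapshot("wrist"); C=cal("wrist")
for x in manip.masks_of("wrist","tile")[:2]:
    p=np.argwhere(x["pixels"]); print(round(x["p"],2),p.min(0),p.max(0))
    for z in (0,.008,.04): 
        W=w(C,(250,p.min(0)[0]),z)[:2]*1000-O; print(z,(W@ex).round(1))
save("w6",im); t=manip.snapshot("top");save("t6",t); save("s6",manip.snapshot("scene"))
```

```text
t 15.35 tcp [568.9 165.3 -35.3] stop xy -29.3 -2.4 toolx [-0.998  0.066 -0.001] tooly [0.066 0.998 0.   ] F [-0.2 -0.9 -0.1] gap 0.6
0.67 [273 144] [375 307]
0 -10.0
0.008 -15.4
0.04 -37.0
```

Emit:
step_arm(targets="-1 0 0 0; -2 0 0 0; -3 0 0 0; -3 0 0 0; 0 0 0 0; 5 0 0 0; 15 0 0 0; 35 0 0 0; 60 0 0 0; 80 0 -30 0; 100 0 -60 0; 110 0 -90 0")

```text
t: 16.75
tcp_pos: [0.4541, 0.1725, 0.055]
tool_rot: [0.033, 0.999, -0.0, -0.002]
force: [0.8, -0.2, -0.4]
finger_gap: 0.602
gripper_force: 0.0
```

Run:
```python
from st import *
st(); a=manip.snapshot("top"); 
C=cal("top")
for x in manip.masks_of("top","tile")[:2]:
    p=np.argwhere(x["pixels"]); print(round(x["p"],2),p.min(0),p.max(0))
b=manip.snapshot("scene"); 
save("c7",np.hstack([cv2.resize(a[170:280,190:310],(396,363),interpolation=2),cv2.resize(b[170:280,200:320],(396,363),interpolation=2)]))
```

```text
t 16.75 tcp [454.1 172.5  55. ] stop xy -144.3 -2.8 toolx [-0.998  0.065  0.005] tooly [ 0.065  0.998 -0.001] F [ 0.8 -0.2 -0.4] gap 0.6
0.98 [103 214] [160 263]
0.91 [189 230] [217 273]
```

View pics/c7.png

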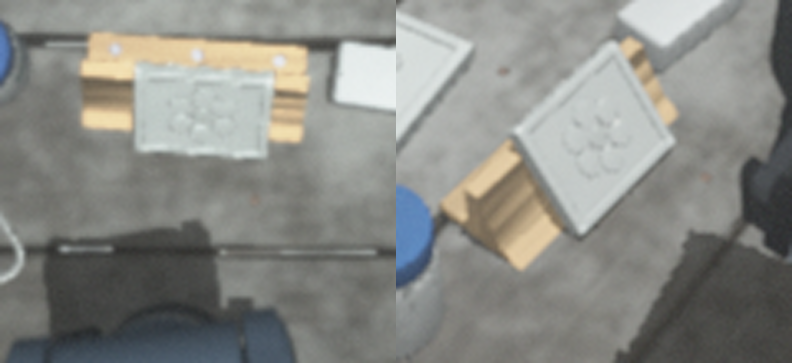

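The tile leans by itself on the stop (top crop (200,110)), square and face towards the robot. Now over it and down behind the stop.

Emit:
step_arm(targets="0 0 -20 0; -20 0 -35 0; -50 0 -35 0; -80 0 -35 0; -110 0 -35 0; -140 0 -35 0; -170 0 -35 0; -200 0 -35 0; -222 0 -35 0; -222 0 -20 0; -222 0 0 0; -222 0 0 0")

```text
t: 18.1
tcp_pos: [0.6746, 0.1577, 0.0492]
tool_rot: [0.033, 0.999, -0.001, -0.006]
force: [-1.1, -0.2, -0.2]
finger_gap: 0.6
gripper_force: 0.0
```

Emit:
step_arm(targets="0 0 15 0; 0 0 30 0; 0 0 38 0; 0 0 40 0; 0 0 40 0")

```text
t: 18.6
tcp_pos: [0.6796, 0.158, 0.0142]
tool_rot: [0.033, 0.999, -0.0, -0.0]
force: [-0.5, -0.8, 0.1]
finger_gap: 0.602
gripper_force: 0.0
```

Run:
```python
from st import *
st()
```

```text
t 18.6 tcp [679.6 158.   14.2] stop xy 81.7 -2.4 toolx [-0.998  0.066  0.001] tooly [ 0.066  0.998 -0.   ] F [-0.5 -0.8  0.1] gap 0.6
```

Emit:
step_arm(targets="10 0 0 0; 20 0 0 0; 25 0 0 0; 28 0 -1 0; 31 0 -1.5 0; 34 0 -2 0; 37 0 -3 0; 40 0 -4 0; 43 0 -5 0; 46 0 -6 0; 49 0 -7 0; 52 0 -8 0")

```text
t: 19.8
tcp_pos: [0.6275, 0.1614, 0.0226]
tool_rot: [0.033, 0.999, -0.0, -0.0]
force: [-0.5, 0.1, 0.9]
finger_gap: 0.596
gripper_force: 0.1
```

Emit:
step_arm(targets="3 0 -1 0; 6 0 -2 0; 9 0 -3 0; 12 0 -4 0; 15 0 -5 0; 18 0 -6 0; 21 0 -6 0; 24 0 -6 0; 26 0 -6 0; 26 0 -6 0; 26 0 -6 0")

```text
t: 20.9
tcp_pos: [0.6021, 0.1631, 0.0286]
tool_rot: [0.033, 0.999, 0.0, 0.0]
force: [0.0, -0.1, -0.9]
finger_gap: 0.6
gripper_force: 0.0
```

Run:
```python
from st import *
st(); b=manip.snapshot("scene"); a=manip.snapshot("top"); C=cal("top")
for x in manip.masks_of("top","tile")[:2]:
    c,_=cv2.findContours(x["pixels"].astype(np.uint8),0,2); c=max(c,key=cv2.contourArea)
    W=np.array([w(C,p,.012)[:2]*1000-O for p in c[:,0]]); S=np.c_[W@ex,W@ey]
    print(round(x["p"],2),S.min(0).round(),S.max(0).round())
save("c8",np.hstack([cv2.resize(a[170:280,190:310],(396,363),interpolation=2),cv2.resize(b[170:290,190:321],(396,363),interpolation=2)]))
```

```text
t 20.9 tcp [602.1 163.1  28.6] stop xy 4.0 -2.4 toolx [-0.998  0.066 -0.   ] tooly [0.066 0.998 0.   ] F [ 0.  -0.1 -0.9] gap 0.6
0.81 [115. -27.] [263. 101.]
0.51 [-38. -58.] [-16.  43.]
```

Emit:
step_arm(targets="-5 0 -10 0; -20 0 -30 0; -30 0 -60 0; -30 0 -100 0; -30 40 -120 0; -30 80 -120 0; -30 120 -120 0; -30 160 -120 0; -30 200 -120 0; -30 200 -120 0")

```text
t: 22.05
tcp_pos: [0.6449, 0.3667, 0.1495]
tool_rot: [0.03, 1.0, 0.002, 0.001]
force: [-0.4, -0.3, 0.4]
finger_gap: 0.6
gripper_force: 0.0
```

Run:
```python
from st import *
st(); b=manip.snapshot("scene"); a=manip.snapshot("top"); C=cal("top")
for q,z in(("tile",.012),("slip_jar",.092),("plaster_block",.03),("cuff_5",.01)):
  for x in manip.masks_of("top",q)[:2]:
    c,_=cv2.findContours(x["pixels"].astype(np.uint8),0,2); c=max(c,key=cv2.contourArea)
    W=np.array([w(C,p,z)[:2]*1000-O for p in c[:,0]]); S=np.c_[W@ex,W@ey]
    print(q,round(x["p"],2),S.min(0).round(),S.max(0).round())
save("c9",np.hstack([cv2.resize(a[170:280,180:300],(396,363),interpolation=2),cv2.resize(b[170:290,200:331],(396,363),interpolation=2)]))
```

```text
t 22.05 tcp [644.9 366.7 149.5] stop xy 33.2 203.6 toolx [-0.998  0.06  -0.002] tooly [0.06  0.998 0.003] F [-0.4 -0.3  0.4] gap 0.6
tile 0.79 [-111.  -55.] [-31.  41.]
tile 0.73 [115. -27.] [262. 101.]
slip_jar 0.9 [  4. 112.] [ 68. 180.]
plaster_block 0.9 [  20. -192.] [ 71. -97.]
cuff_5 0.49 [-114.  124.] [-109.  138.]
```

View pics/c9.png

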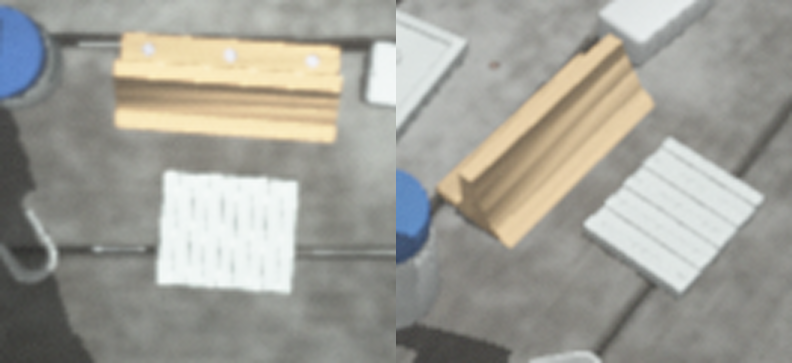

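The tile lies flat and ribbed back up at crop (228,232). Its centre is about 71 mm before the toe, and the bystanders have not moved. I hand it in.

```bash
python3 -c "
from station import manip
print(manip.sign_off())"
```

```text
the job is handed in; nothing more can be done
None
```

The tile was leaned on the stop, let go, and toppled back. It now lies flat, ribbed back up, about 71 mm before the stop's toe, with the bystanders unmoved; handed in at about 22 s, verdict not shown.

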